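# Turn the spice carousel to bring the honey jar to the front

### The job

Push with a finger against the spokes of the wooden wheel on top of the spice carousel, and turn it until the honey jar stands at the front, in line with the bright metal tab that sticks out of the stand. Do not touch, lift or tip the jars and tins standing on the carousel, and leave the things around it where they are; leave the carousel at rest.

Things in the scene. Friction and masses are not known exactly. Their poses are not given: they have to be found in the camera images.
- spoke_wheel: Pale wooden wheel on top of a round carousel, turning with its turntable: a column 22 mm thick (hub 44 mm) carries four level round spokes, 16 mm thick, out to 145 mm from the axis, undersides 160 and tops 176 mm above the worktop. Origin on the vertical axis, 25 mm above the worktop; x, -x, y, -y each run along a spoke, z up. A fingertip 140 to 150 mm above the worktop clears all jars.
- carousel (a joint): Rotation of turntable and wheel, rad, 0 at the start, + anticlockwise from above; limits 12 each way. Takes 2 to 5 N at a spoke's outer part, stops within a few degrees after the push. Turntable: 292 mm across, top 25 mm above the worktop; four round wells centred 95 mm from the axis, midway between spokes: two wide (84 mm, rim 10 mm high), two narrow (46 mm, rim 25 mm) for the spice jars. Jar tops: at most 132 mm.
- front_spot (a point): Unmoving point on the stand's front line, 95 mm from the turning axis, 25 mm above the worktop: where the jar's centre belongs. The line is shown by the tab, a bright metal tongue 22 mm wide that sticks out from under the turntable roughly towards the robot and ends in a round stud 22 mm high, 180 mm from the axis; axis, this point and stud are in line.
- honey_jar: Honey jar, clear with amber contents and a black screw lid, 63 mm across, 94 mm high, about 0.33 kg, loose in a well of the turntable at the left or right side of it. Origin at the centre of its underside, z up.
- bean_tin_b: Short wide food tin, 75 mm across, 58 mm high, loose in the well opposite the honey jar. Origin at the centre of its underside, z up.
- spice_a: Slim spice jar with a black lid, 41 mm across, 105 mm high, loose in a well of the turntable. Origin at the centre of its underside, z up.
- spice_b: The other slim spice jar, same size and origin, in the well opposite.
- mug: Bystander: white mug with a handle, 82 mm across, 91 mm high, standing on the worktop to the left. Origin under its middle.
- tape: Bystander: roll of tape, 96 mm across, 25 mm high, lying on the worktop at the right, behind the chopping board. Origin under its middle.
- tin: Bystander: tall food tin, 75 mm across, 110 mm high, standing on the worktop at the left behind the mug. Origin under its middle.
Mind the look-alikes: they are no part of the job. Leave any pink or yellow look-alike of the spice_a alone. What is shaped like the honey_jar but red is not meant.

How it is judged:
On the way:
1. a finger pushes on the spoked wheel and turns it by at least 0.3 rad (contact force between the fingers and spoke_wheel above 0.2 N and (value of joint carousel above 0.3 rad or value of joint carousel below -0.3 rad)), for 0.1 s.
At the end, for the whole second after the job is handed in: Honey jar centre within 15 mm (horizontally) of the front spot; carousel under 0.05 rad/s; all four jars and tins upright within 0.2 rad, underside 18 to 32 mm above the worktop, within 120 mm of the axis; mug, tape and tall tin within 15 mm of their starts (horizontal distance between honey_jar and front_spot below 0.015 m and velocity of joint carousel between -0.05 and 0.05 rad/s and angle between each of honey_jar, bean_tin_b, spice_a, spice_b's own z axis and vertical below 0.2 rad and height (world z) of honey_jar between 0.018 and 0.032 m and horizontal distance between each of honey_jar, bean_tin_b, spice_a, spice_b and spoke_wheel below 0.12 m and height (world z) of bean_tin_b between 0.018 and 0.032 m and height (world z) of spice_a between 0.018 and 0.032 m and height (world z) of spice_b between 0.018 and 0.032 m and distance of each of mug, tape, tin from where it was at the start of the episode below 0.015 m); the robot touches nothing.
It fails at once if the robot touches a jar or tin on the carousel (contact force between any of the fingers, the arm and honey_jar above 0.5 N or contact force between any of the fingers, the arm and bean_tin_b above 0.5 N or contact force between any of the fingers, the arm and spice_a above 0.5 N or contact force between any of the fingers, the arm and spice_b above 0.5 N).
It fails at once if a jar or tin on the carousel is lifted (underside over 45 mm) (height (world z) of any of honey_jar, bean_tin_b, spice_a, spice_b above 0.045 m).
It fails at once if a jar or tin on the carousel is tipped (over 0.35 rad) (angle between any of honey_jar, bean_tin_b, spice_a, spice_b's own z axis and vertical above 0.35 rad).
It fails at once if mug, tape or tall tin is moved over 15 mm (distance of any of mug, tape, tin from where it was at the start of the episode above 0.015 m).
It also fails if it takes over 42 s, if anything falls off the work surface, if the arm or the gripper's body presses on something with over 40 N, if the wrist force passes 120 N, or if a joint passes its speed limit or range.

### The arm

A 6-joint arm with a two-finger parallel gripper is mounted at the origin on a cart in front of the work surface, level with it; the furniture and walls round the work are solid. World frame = base frame: x ahead of the robot, y to its left, z up, the work surface at z = 0. Lengths are in m, angles in rad, forces in N, time in s.
With the tool pointing down it reaches from about 0.375 to 0.925 m from the base axis. Payload 5.7 kg.
Tool frame: the origin (TCP) lies on the centre line of the jaws, within the pads' length; the fingertips stand 14 mm ahead of it and the grasp point (between the pads) lies 5 mm behind it; z points along the fingers, y is the direction in which the jaws open and shut (so a half turn about z gives the same grasp; the last joint's range is limited). The gripper opens to 85 mm and grips with 20 to 120 N. Pads are 22 mm wide; open, the fingers measure 114 mm over their backs; the gripper's body (76 mm by 85 mm) begins 54 mm behind the grasp point. The pads swing forward as they close: fully open they stand 13 mm farther back than shut.
Start: joints at [-1.247, 0.359, 1.51, -0, 1.272, -0.115], TCP at [0.255, -0.543, 0.245] pointing down, gripper open.
Joint ranges: [-2.97, 2.97], [-1.01, 2.36], [0.21, 2.38], [-0.96, 4.11], [0.2, 2.71], [-2.98, 2.98]. Speed limits (rad/s): [2.39, 2.39, 3.14, 3.14, 3.14, 3.14].

### API

Orientations are given as a rotation vector (axis times angle).
In Python, from plant import * gives the robot as it stands. The module is installed in compiled form; this text tells all that it offers.
- The arm moves only by the tool apply_moves, never from a script. Its argument "rows" is a list of rows, each an object of numbers: "fingers": the finger opening in mm, from 0 to 85.4; "dx", "dy", "dz": the shift along the world's x, y, z in mm; "wx", "wy", "wz": the turn, a rotation vector about the world's x, y, z in degrees. In form: [{"fingers": .., "dx": .., "dy": .., "dz": .., "wx": .., "wy": .., "wz": ..}, ...]. A call has 1 to 10 rows; each row is the pose to reach, as a shift and turn from the pose commanded when the call began; what a row does not reach only later rows make up. A row lasts 1/10 s, in which the tool goes at most 50 mm and 8.59 degrees, less where a joint would pass 70% of its speed; a pose out of reach is approached as far as the arm can. A call with a gripper value outside its range is refused whole. The fingers move at their own pace and stop on an object; the grip force is fixed at half the most. Time passes only in rows, so rows that repeat a pose let the fingers close. It gives the time, the measured TCP pose, the force and the opening at its end, in the units of the state.
- state(): the state, without advancing time (a new reading comes with each control period).
- capture(name): name is "scene" or "top"; returns a dict with "image" (400x640x3 uint8, red, green, blue), "z_map" (400x640 float32, m along the optical axis (not along the pixel's ray), 0 where there is no reading), "K" (3x3 intrinsics, pixels), "eye" and "rotation" of the camera in the world. Camera axes: x right, y up, looking along -z (the intrinsics and any distortion apply to the point x, -y, -z); pixel columns grow to the right and rows downward; lengths in m; the calibration is good to about 2 mm. A picture is of the moment at which its call begins.
- finish_job(): hands the job in, once; it reports no verdict.
Trained networks look in the newest picture that a camera, given by its name, has taken for a name from the list of things; names that differ only in an ending like _2 or _b are one class to them, and where a whole thing is asked for, a point or a joint stands for the part that bears it (a point fixed in the world has none). Each returns a list of dicts, best first, with "p" (0 to 1); they miss things now and then, are a little off and sometimes report something else, mostly with a low value. They report only what shows in the picture. A call takes as long as a camera call. They do not tell look-alikes from the thing itself.
- masks_of(camera, query): "pixels" (400x640 bool, what is visible of it) and "at" ([row, column] in pixels, amid what is visible of it).
- spot_point(camera, query): "at" ([row, column] in pixels: a listed point, or the origin of a listed thing).
The state is a dict: "time": time; "qpos": joint angles; "joint_velocities": joint speeds; "effort": joint torques, N m; "tcp_pos": TCP position; "orientation": TCP orientation; "contact_force": force on the tool from outside, world axes, zero at the start; "torque": the same for the moment, N m; "opening": opening from 0.0 (shut) to 1.0 (fully open).
Only numpy, scipy, OpenCV 4.12 (cv2) and the standard library are available. Lean on these libraries where they do the work, as an engineer would, in place of code of your own. Each camera call takes 0.05 s, during which the arm holds its last target.

## Working session

There is one attempt and no reset: what is moved stays moved. The work goes in short steps, Python scripts to look and compute and a tool call to move; the robot and the scene stay as the last step left them, time stands still between calls to the robot, and variables do not carry over. Pictures are saved under pics/ and viewed, and the job is handed in when it is done.

Besides the shell and the picture viewer there is one more tool, called by a JSON object that holds its "api" and its "payload". apply_moves: Moves the arm, as the interface text tells. Its arguments: {"type":"object","properties":{"rows":{"type":"array","items":{"type":"object","properties":{"fingers":{"type":"number"},"dx":{"type":"number"},"dy":{"type":"number"},"dz":{"type":"number"},"wx":{"type":"number"},"wy":{"type":"number"},"wz":{"type":"number"}}}}},"required":["rows"]}

```bash
mkdir -p pics; cat > h.py <<'E'
from plant import *
import numpy as np, cv2
def cap(n,f=None):
    c=capture(n)
    if f: cv2.imwrite('pics/'+f,cv2.cvtColor(c['image'],cv2.COLOR_RGB2BGR))
    return c
def world(c):
    z=c['z_map'];K=c['K'];h,w=z.shape
    u,v=np.meshgrid(np.arange(w),np.arange(h))
    x=(u-K[0,2])/K[0,0]*z;y=(v-K[1,2])/K[1,1]*z
    p=np.stack([x,-y,-z],-1)
    return p@np.array(c['rotation']).T+np.array(c['eye'])
E
python3 - <<'E'
from h import *
for n in('scene','top'):
    c=cap(n,n+'0.png'); P=world(c); np.savez(n+'0.npz',P=P,z=c['z_map'],im=c['image'])
    print(n,c['K'],c['eye'],c['rotation'])
    for q in('honey_jar','spoke_wheel','bean_tin_b','spice_a','front_spot','mug','tape','tin'):
        for d in spot_point(n,q)[:3]:
            r,k=[int(round(a)) for a in d['at']];print(q,round(d['p'],2),d['at'],P[r,k].round(3))
print(state())
E
```

```text
Traceback (most recent call last):
  File "h.py", line 12, in world
    return p@np.array(c['rotation']).T+np.array(c['eye'])
           ~~~~~~~~~~~~~~~~~~~~~~~~~~~^~~~~~~~~~~~~~~~~~~
ValueError: operands could not be broadcast together with shapes (400,640) (3,)
```

```bash
sed -i "s/np.array(c\['rotation'\]).T/cv2.Rodrigues(np.array(c['rotation'],float))[0].T/" h.py
python3 - <<'E'
from h import *
for n in('scene','top'):
    c=cap(n,n+'0.png'); P=world(c); np.savez(n+'0.npz',P=P,z=c['z_map'],im=c['image'])
    print(n,c['K'],c['eye'],c['rotation'],[k for k in c])
    for q in('honey_jar','spoke_wheel','bean_tin_b','spice_a','front_spot','mug','tape','tin'):
        for d in spot_point(n,q)[:3]:
            r,k=[int(round(a)) for a in d['at']];print(q,round(d['p'],2),d['at'],P[r,k].round(3))
print(state())
E
```

```text
scene [[500.39055854   0.         321.09420423]
 [  0.         500.39055854 197.04804153]
 [  0.           0.           1.        ]] [-0.58114663 -0.66786572  1.03625223] [ 0.84497226 -0.48548548 -0.93351438] ['image', 'z_map', 'K', 'eye', 'rotation']
honey_jar 0.95 [209.8, 348.4] [ 0.567 -0.077  0.036]
spoke_wheel 0.74 [194.9, 329.1] [0.612 0.022 0.03 ]
bean_tin_b 0.67 [184.0, 316.5] [0.536 0.027 0.119]
spice_a 0.84 [239.2, 391.9] [ 0.453 -0.282  0.093]
spice_a 0.69 [184.7, 354.1] [ 0.601 -0.076  0.116]
spice_a 0.58 [207.8, 309.6] [0.515 0.037 0.032]
front_spot 0.45 [206.3, 313.3] [0.518 0.027 0.042]
tape 0.56 [228.8, 437.7] [ 0.686 -0.347 -0.006]
top [[491.75654626   0.         317.34511268]
 [  0.         491.75654626 204.64422697]
 [  0.           0.           1.        ]] [ 0.30511386 -0.00149167  1.29528156] [ 0.13965269 -0.1529173  -1.55560321] ['image', 'z_map', 'K', 'eye', 'rotation']
honey_jar 0.97 [186.9, 339.2] [ 0.573 -0.063  0.114]
honey_jar 0.65 [233.9, 407.9] [ 0.461 -0.235  0.091]
spoke_wheel 0.98 [174.4, 303.9] [0.618 0.024 0.062]
bean_tin_b 0.82 [162.6, 273.7] [0.6
[... 352 characters left out ...]
.084]
{'time': 0.95, 'qpos': array([-1.24710529e+00,  3.58782061e-01,  1.51038545e+00,  3.72889287e-06,
        1.27249904e+00, -1.15120744e-01]), 'joint_velocities': array([ 2.49452440e-03,  1.03353753e-03,  2.63256567e-03,  7.90236484e-04,
       -6.85751120e-05,  6.32402580e-05]), 'effort': array([-2.56272597e-04, -5.27592516e+01, -2.79052180e+01, -2.55452605e-04,
        1.66598915e-03,  3.58868775e-06]), 'tcp_pos': array([ 0.25489512, -0.54314347,  0.24528302]), 'orientation': array([-3.06620731e+00, -6.83749231e-01,  6.51505258e-06]), 'contact_force': array([ 0.54981273, -0.58027446,  0.37283466]), 'torque': array([-0.04179013,  0.00543437,  0.02317507]), 'opening': 1.0016559370220788}
```

View pics/scene0.png

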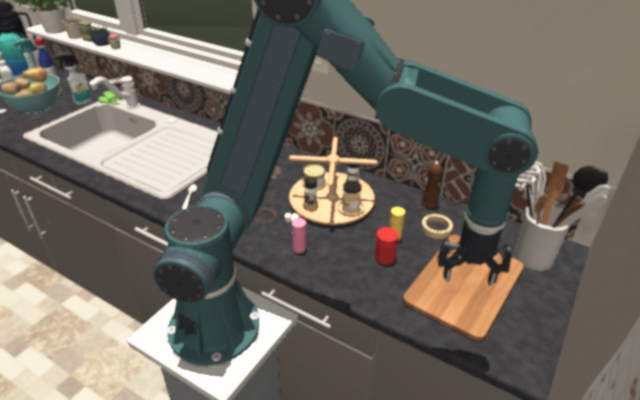

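View pics/top0.png

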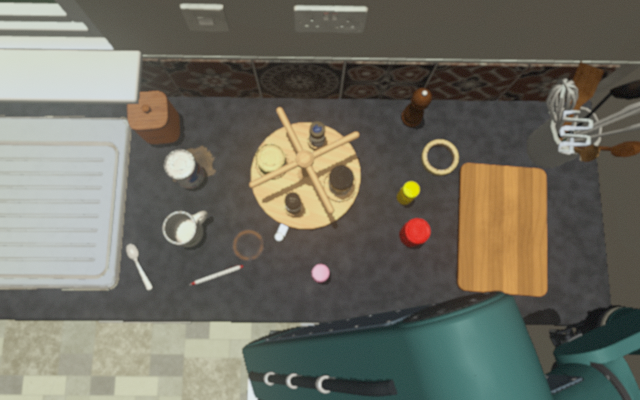

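```bash
python3 - <<'E'
from h import *
d=np.load('top0.npz');P=d['P'];im=d['im']
cv2.imwrite('pics/crop.png',cv2.cvtColor(cv2.resize(im[95:255,225:385],None,fx=3.7,fy=3.7,interpolation=cv2.INTER_CUBIC),cv2.COLOR_RGB2BGR))
sub=np.zeros(P.shape[:2],bool);sub[95:255,225:385]=1
m=sub&(P[...,2]>.150)&(P[...,2]<.19)
q=P[m];print(m.sum(),q.min(0),q.max(0))
from scipy.optimize import least_squares
from scipy import optimize
best=None
def cost(p):
    x=q[:,0]-p[0];y=q[:,1]-p[1];c,s=np.cos(p[2]),np.sin(p[2])
    return np.minimum(abs(c*x+s*y),abs(-s*x+c*y)).clip(0,.02)
for a in np.linspace(0,np.pi/2,10)[:-1]:
    r=least_squares(cost,[.615,.015,a]);
    if best is None or r.cost<best.cost:best=r
print('axis,ang',best.x[:2],np.degrees(best.x[2]),best.cost)
ax=best.x[:2]
# turntable circle
t=sub&(abs(P[...,2]-.025)<.006);rr=np.hypot(P[...,0]-ax[0],P[...,1]-ax[1])
print('tt',P[t].min(0),P[t].max(0))
for n,z0,z1,(cx,cy) in (('honey',.10,.14,(341,183)),('tin',.07,.1,(272,160)),('sp1',.11,.15,(292,207)),('sp2',.11,.15,(317,133))):
    w=np.zeros_like(sub);w[cy-20:cy+20,cx-20:cx+20]=1
    a=w&(P[...,2]>z0)&(P[...,2]<z1)
    b=P[a];print(n,a.sum(),np.median(b,0).round(3),((b.max(0)+b.min(0))/2).round(3),(b.max(0)-b.min(0)).round(3))
g=sub&(rr>.15)&(rr<.2)&(P[...,2]>.008)&(P[...,2]<.035)
for v,u in np.argwhere(g):
    pass
b=P[g];
w=b[(b[:,0]<ax[0]-.08)];print('tab',len(w),w.mean(0),w.min(0),w.max(0))
E
```

```text
1624 [ 0.49820137 -0.10639341  0.16058514] [0.75585629 0.15117704 0.18594326]
axis,ang [0.62636525 0.02119697] 27.22993294097113 0.02018179128566235
tt [ 0.45089961 -0.1920053   0.01902406] [0.85246666 0.24538372 0.03096764]
honey 511 [ 0.598 -0.068  0.117] [ 0.598 -0.07   0.116] [0.061 0.063 0.018]
tin 662 [0.657 0.112 0.079] [0.657 0.112 0.079] [0.075 0.073 0.016]
sp1 237 [0.536 0.051 0.129] [0.537 0.051 0.123] [0.039 0.039 0.025]
sp2 229 [ 0.715 -0.008  0.129] [ 0.717 -0.008  0.123] [0.042 0.04  0.024]
tab 69 [0.46332009 0.08651702 0.01775299] [0.45089961 0.07065833 0.00816059] [0.48691477 0.09841536 0.02616018]
```

View pics/crop.png

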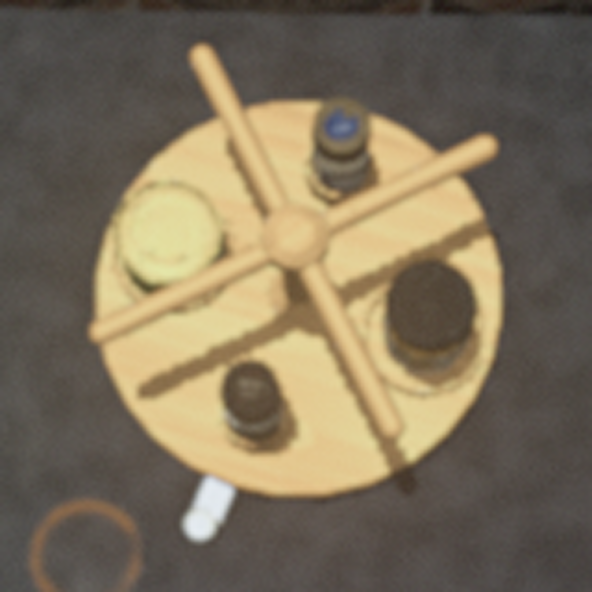

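```bash
cat >> h.py <<'E'
AX=np.array([.6268,.0212])
def stud(P):
    r=np.hypot(P[...,0]-AX[0],P[...,1]-AX[1]);a=np.degrees(np.arctan2(P[...,1]-AX[1],P[...,0]-AX[0]))
    g=(r>.16)&(r<.2)&(abs(a-158)<15)&(P[...,2]>.008)&(P[...,2]<.035)
    return P[g]
E
python3 - <<'E'
from h import *
P=np.load('top0.npz')['P'];b=stud(P)
t=b[b[:,2]>.018]
for n,x in(('all',b),('top',t)):
    m=(x.max(0)+x.min(0))/2;d=m[:2]-AX;print(n,len(x),m,x.max(0)-x.min(0),np.hypot(*d),np.degrees(np.arctan2(d[1],d[0])))
    d=x.mean(0)[:2]-AX;print(np.degrees(np.arctan2(d[1],d[0])))
P=np.load('scene0.npz')['P'];b=stud(P);print(len(b),b.mean(0) if len(b) else'')
import math
for f in range(-120,-241,-6):
    print(f,[round(1000*(AX[i]+.115*(math.cos,math.sin)[i](math.radians(f)))) for i in(0,1)])
E
```

```text
all 63 [0.46489807 0.08701471 0.01748928] [0.02799692 0.02280131 0.01734181] 0.174767874662319 157.87777938439083
158.12365913362902
top 43 [0.46021274 0.08798562 0.02223387] [0.01862626 0.02085949 0.00785262] 0.17947599856061192 158.15391777040992
157.97704522400502
35 [0.45472467 0.08247244 0.01626438]
-120 [569, -78]
-126 [559, -72]
-132 [550, -64]
-138 [541, -56]
-144 [534, -46]
-150 [527, -36]
-156 [522, -26]
-162 [517, -14]
-168 [514, -3]
-174 [512, 9]
-180 [512, 21]
-186 [512, 33]
-192 [514, 45]
-198 [517, 57]
-204 [522, 68]
-210 [527, 79]
-216 [534, 89]
-222 [541, 98]
-228 [550, 107]
-234 [559, 114]
-240 [569, 121]
```

{"api": "apply_moves", "payload": {"rows": [{"fingers":0,"dx":32,"dy":46},{"fingers":0,"dx":63,"dy":93},{"fingers":0,"dx":94,"dy":140},{"fingers":0,"dx":125,"dy":186},{"fingers":0,"dx":156,"dy":232},{"fingers":0,"dx":187,"dy":278},{"fingers":0,"dx":218,"dy":324},{"fingers":0,"dx":250,"dy":370},{"fingers":0,"dx":282,"dy":418},{"fingers":0,"dx":314,"dy":465}]}}

```text
schema error: expected keys fingers, dx, dy, dz, wx, wy, wz
```

```bash
python3 - <<'E'
from h import *
s=state();print(s['time'],s['tcp_pos'],s['contact_force'],s['opening'],s['qpos'])
cap('top','t1.png');cap('scene','s1.png')
E
```

```text
0.95 [ 0.25489512 -0.54314347  0.24528302] [ 0.54981273 -0.58027446  0.37283466] 1.0016559370220788 [-1.24710529e+00  3.58782061e-01  1.51038545e+00  3.72889287e-06
  1.27249904e+00 -1.15120744e-01]
```

View pics/t1.png

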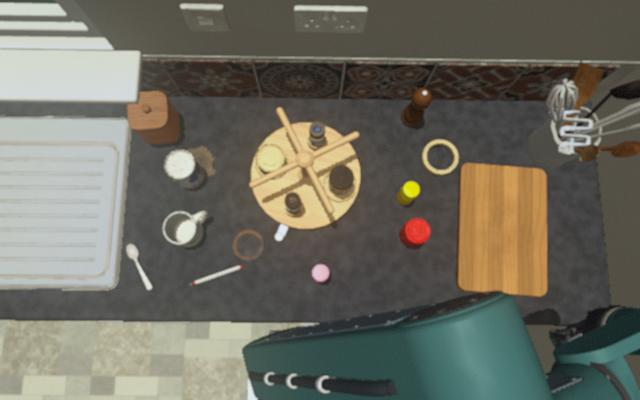

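View pics/s1.png

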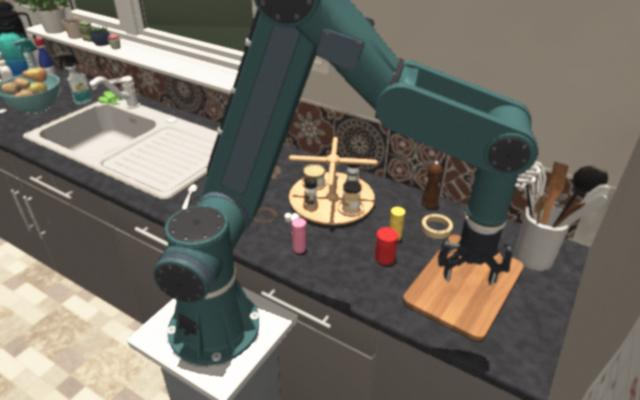

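The move was refused because every row needs all the keys. The pictures show the scene unchanged: hub at (305,160), honey jar at (341,183) and stud at (281,233) in the top view. I'll resend the move with full rows.

{"api": "apply_moves", "payload": {"rows": [{"fingers":0,"dx":32,"dy":46,"dz":0,"wx":0,"wy":0,"wz":0},{"fingers":0,"dx":63,"dy":93,"dz":0,"wx":0,"wy":0,"wz":0},{"fingers":0,"dx":94,"dy":140,"dz":0,"wx":0,"wy":0,"wz":0},{"fingers":0,"dx":125,"dy":186,"dz":0,"wx":0,"wy":0,"wz":0},{"fingers":0,"dx":156,"dy":232,"dz":0,"wx":0,"wy":0,"wz":0},{"fingers":0,"dx":187,"dy":278,"dz":0,"wx":0,"wy":0,"wz":0},{"fingers":0,"dx":218,"dy":324,"dz":0,"wx":0,"wy":0,"wz":0},{"fingers":0,"dx":250,"dy":370,"dz":0,"wx":0,"wy":0,"wz":0},{"fingers":0,"dx":282,"dy":418,"dz":0,"wx":0,"wy":0,"wz":0},{"fingers":0,"dx":314,"dy":465,"dz":0,"wx":0,"wy":0,"wz":0}]}}

```text
time: 2.05
tcp_pos: [0.5356, -0.1268, 0.2455]
orientation: [3.066, 0.684, 0.001]
contact_force: [0.8, 0.1, -0.6]
opening: 0.002
```

```bash
python3 - <<'E'
from h import *
s=state();print(s['time'],s['tcp_pos'],s['contact_force'],s['opening'],s['qpos'],s['orientation'])
cap('top','t1.png');cap('scene','s1.png')
E
```

```text
2.05 [ 0.53555896 -0.12683722  0.24552207] [ 0.80391105  0.11304766 -0.63800534] 0.002216617071865922 [-3.58053226e-01  2.87210047e-01  1.61812722e+00 -1.71832602e-05
  1.23566678e+00  7.73882278e-01] [3.06593335e+00 6.83777914e-01 7.60652403e-04]
```

View pics/t1.png

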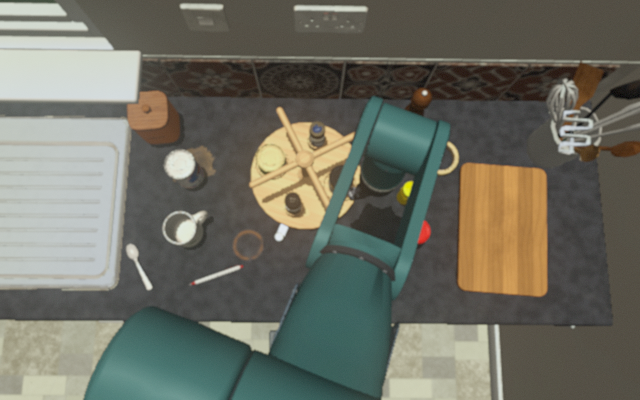

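View pics/s1.png

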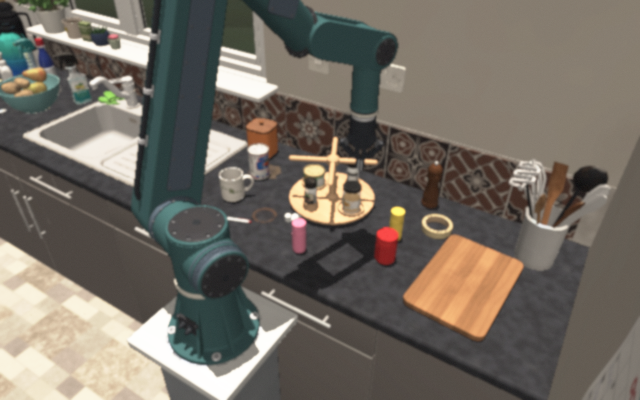

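{"api": "apply_moves", "payload": {"rows": [{"fingers":0,"dx":12,"dy":18,"dz":0,"wx":0,"wy":0,"wz":0},{"fingers":0,"dx":12,"dy":18,"dz":0,"wx":0,"wy":0,"wz":0},{"fingers":0,"dx":12,"dy":18,"dz":0,"wx":0,"wy":0,"wz":0}]}}

```text
time: 2.45
tcp_pos: [0.5463, -0.1111, 0.2452]
orientation: [3.066, 0.685, -0.001]
contact_force: [-0.3, -0.2, -0.5]
opening: 0.002
```

{"api": "apply_moves", "payload": {"rows": [{"fingers":0,"dx":12,"dy":17,"dz":0,"wx":0,"wy":0,"wz":0},{"fingers":0,"dx":23,"dy":33,"dz":0,"wx":0,"wy":0,"wz":0},{"fingers":0,"dx":23,"dy":33,"dz":-25,"wx":0,"wy":0,"wz":0},{"fingers":0,"dx":23,"dy":33,"dz":-45,"wx":0,"wy":0,"wz":0},{"fingers":0,"dx":23,"dy":33,"dz":-60,"wx":0,"wy":0,"wz":0},{"fingers":0,"dx":23,"dy":33,"dz":-60,"wx":0,"wy":0,"wz":0}]}}

```text
time: 3.05
tcp_pos: [0.5673, -0.0786, 0.1832]
orientation: [-3.065, -0.681, 0.007]
contact_force: [-0.0, 0.4, 0.2]
opening: 0.001
```

```bash
python3 - <<'E'
from h import *
s=state();print(s['time'],s['tcp_pos'],s['contact_force'],s['qpos'])
c=cap('top');cv2.imwrite('pics/t2.png',cv2.cvtColor(cv2.resize(c['image'][95:255,225:385],None,fx=3.5,fy=3.5),cv2.COLOR_RGB2BGR))
c=cap('scene');cv2.imwrite('pics/s2.png',cv2.cvtColor(cv2.resize(c['image'][100:250,260:460],None,fx=4,fy=4),cv2.COLOR_RGB2BGR))
E
```

```text
3.05 [ 0.56730238 -0.07860815  0.18318747] [-0.01780048  0.40705755  0.16809049] [-2.58034860e-01  3.85432360e-01  1.63903672e+00 -4.36064615e-04
  1.12195650e+00  8.75398038e-01]
```

View pics/t2.png

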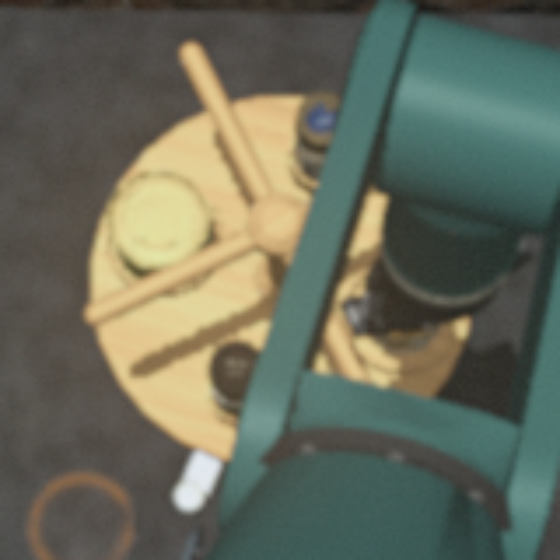

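View pics/s2.png

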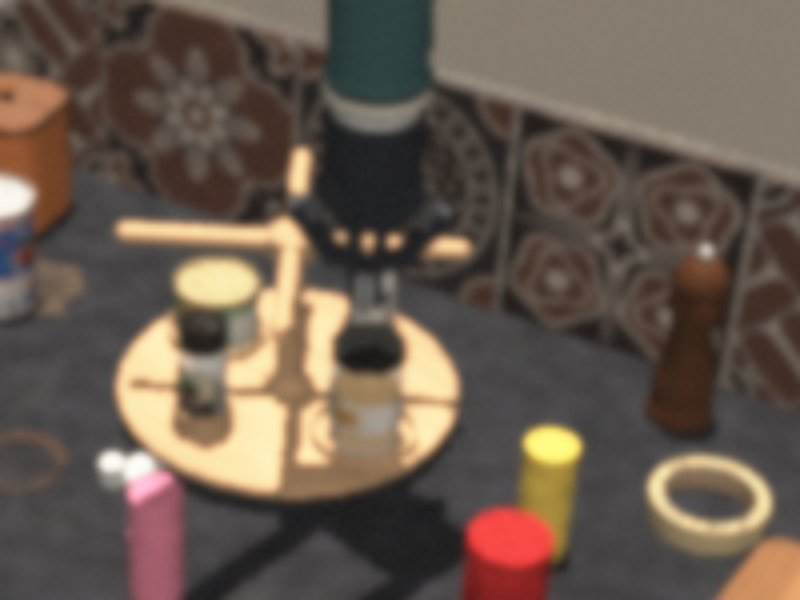

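{"api": "apply_moves", "payload": {"rows": [{"fingers":0,"dx":0,"dy":0,"dz":-12,"wx":0,"wy":0,"wz":0},{"fingers":0,"dx":0,"dy":0,"dz":-24,"wx":0,"wy":0,"wz":0},{"fingers":0,"dx":0,"dy":0,"dz":-24,"wx":0,"wy":0,"wz":0}]}}

```text
time: 3.45
tcp_pos: [0.5683, -0.0775, 0.1596]
orientation: [-3.065, -0.683, 0.004]
contact_force: [0.5, 0.2, -0.0]
opening: 0.002
```

```bash
python3 - <<'E'
from h import *
s=state();print(s['time'],s['tcp_pos'],s['contact_force'])
c=cap('scene');cv2.imwrite('pics/s3.png',cv2.cvtColor(cv2.resize(c['image'][110:240,280:410],None,fx=4.5,fy=4.5),cv2.COLOR_RGB2BGR))
E
```

```text
3.45 [ 0.56828201 -0.07750744  0.15955867] [ 0.46802915  0.1642135  -0.02350691]
```

View pics/s3.png

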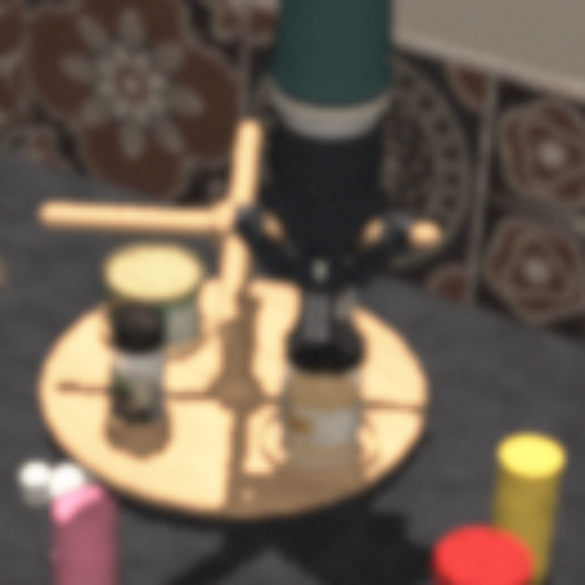

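{"api": "apply_moves", "payload": {"rows": [{"fingers":0,"dx":-10,"dy":6,"dz":0,"wx":0,"wy":0,"wz":0},{"fingers":0,"dx":-19,"dy":14,"dz":0,"wx":0,"wy":0,"wz":0},{"fingers":0,"dx":-24,"dy":18,"dz":0,"wx":0,"wy":0,"wz":0},{"fingers":0,"dx":-28,"dy":22,"dz":0,"wx":0,"wy":0,"wz":0},{"fingers":0,"dx":-32,"dy":27,"dz":0,"wx":0,"wy":0,"wz":0},{"fingers":0,"dx":-35,"dy":32,"dz":0,"wx":0,"wy":0,"wz":0},{"fingers":0,"dx":-39,"dy":37,"dz":0,"wx":0,"wy":0,"wz":0},{"fingers":0,"dx":-42,"dy":42,"dz":0,"wx":0,"wy":0,"wz":0},{"fingers":0,"dx":-47,"dy":52,"dz":0,"wx":0,"wy":0,"wz":0},{"fingers":0,"dx":-52,"dy":64,"dz":0,"wx":0,"wy":0,"wz":0}]}}

```text
time: 4.5
tcp_pos: [0.5195, -0.0143, 0.1619]
orientation: [3.064, 0.682, 0.006]
contact_force: [5.4, -5.2, -1.0]
opening: 0.001
```

```bash
python3 - <<'E'
from h import *
s=state();print(s['time'],s['tcp_pos'],s['contact_force'])
c=cap('scene');cv2.imwrite('pics/s4.png',cv2.cvtColor(cv2.resize(c['image'][110:240,280:410],None,fx=4.5,fy=4.5),cv2.COLOR_RGB2BGR))
E
```

```text
4.5 [ 0.51949153 -0.01428021  0.16188655] [ 5.43173247 -5.22389926 -1.0137149 ]
```

View pics/s4.png

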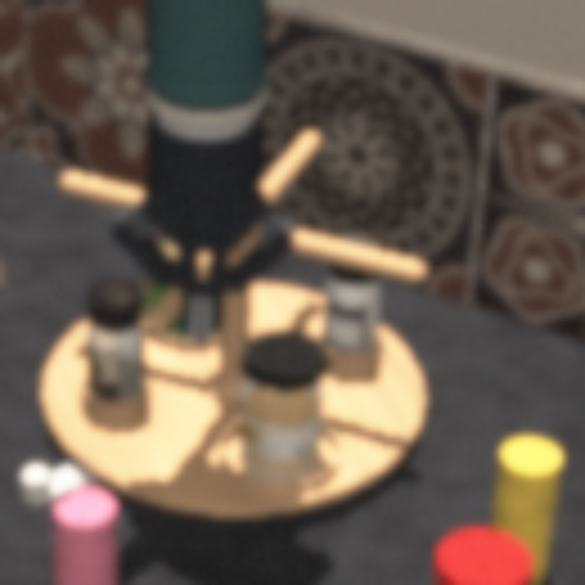

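{"api": "apply_moves", "payload": {"rows": [{"fingers":0,"dx":-3,"dy":11,"dz":-1,"wx":0,"wy":0,"wz":0},{"fingers":0,"dx":-5,"dy":23,"dz":-2,"wx":0,"wy":0,"wz":0},{"fingers":0,"dx":-5,"dy":35,"dz":-2,"wx":0,"wy":0,"wz":0},{"fingers":0,"dx":-5,"dy":47,"dz":-2,"wx":0,"wy":0,"wz":0},{"fingers":0,"dx":-3,"dy":59,"dz":-2,"wx":0,"wy":0,"wz":0},{"fingers":0,"dx":0,"dy":70,"dz":-2,"wx":0,"wy":0,"wz":0},{"fingers":0,"dx":4,"dy":79,"dz":-2,"wx":0,"wy":0,"wz":0},{"fingers":0,"dx":7,"dy":87,"dz":-2,"wx":0,"wy":0,"wz":0},{"fingers":0,"dx":10,"dy":93,"dz":-2,"wx":0,"wy":0,"wz":0},{"fingers":0,"dx":10,"dy":93,"dz":-2,"wx":0,"wy":0,"wz":0}]}}

```text
time: 5.55
tcp_pos: [0.5274, 0.0804, 0.159]
orientation: [-3.065, -0.684, 0.001]
contact_force: [-0.8, 0.3, -1.5]
opening: -0.004
```

```bash
python3 - <<'E'
from h import *
s=state();print(s['time'],s['tcp_pos'],s['contact_force'])
c=cap('scene');P=world(c);cv2.imwrite('pics/s5.png',cv2.cvtColor(cv2.resize(c['image'][110:240,250:410],None,fx=4.5,fy=4.5),cv2.COLOR_RGB2BGR))
c=cap('top');cv2.imwrite('pics/t5.png',c['image'][...,::-1])
E
```

```text
5.55 [0.52740176 0.08041838 0.15902822] [-0.83744868  0.31913638 -1.54372776]
```

View pics/s5.png

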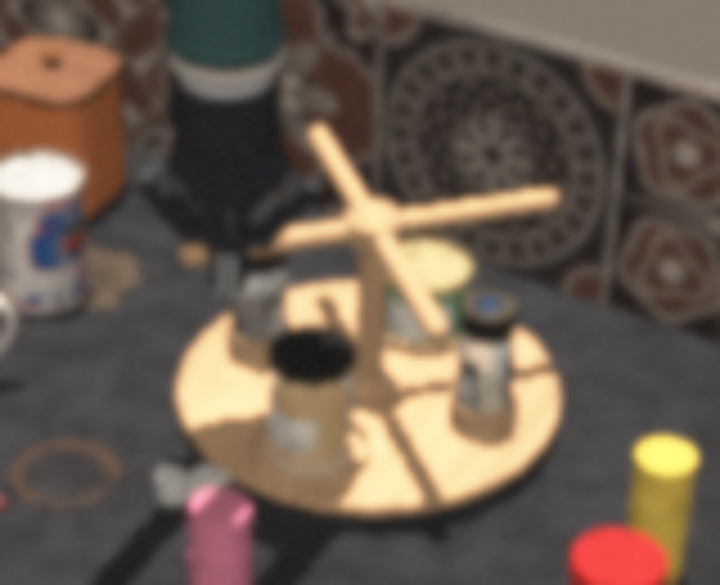

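View pics/t5.png

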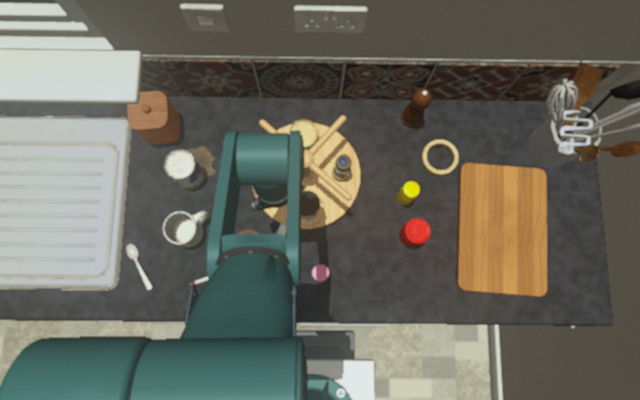

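```bash
cat >> h.py <<'E'
from scipy.optimize import least_squares
def measure():
    pts=[];out={}
    for n in('top','scene'):
        c=cap(n);P=world(c);r=np.hypot(P[...,0]-AX[0],P[...,1]-AX[1]);R=c['image'].astype(int)
        wood=(R[...,0]>R[...,2]+50)&(R[...,0]>140)
        m=(r>.03)&(r<.15)&(P[...,2]>.155)&(P[...,2]<.19)&wood
        q=P[m][:,:2]-AX
        best=None
        for a0 in np.linspace(0,1.57,8)[:-1]:
            def cost(p):
                C,S=np.cos(p[0]),np.sin(p[0]);x,y=q.T
                return np.minimum(abs(C*x+S*y),abs(-S*x+C*y)).clip(0,.02)
            f=least_squares(cost,[a0])
            if best is None or f.cost<best.cost:best=f
        print(n,'spokes',m.sum(),np.degrees(best.x[0])%90,best.cost)
        dark=R.max(-1)<90
        for nm,z0,z1 in(('lid119',.112,.126),):
            g=(r<.14)&(P[...,2]>z0)&(P[...,2]<z1)&dark
            k,l,st,ce=cv2.connectedComponentsWithStats(g.astype('uint8'))
            for i in range(1,k):
                if st[i,4]>40:
                    b=P[l==i];mm=(b.max(0)+b.min(0))/2;d=mm[:2]-AX
                    print(n,nm,st[i,4],mm.round(4),(b.max(0)-b.min(0)).round(3),'r',np.hypot(*d).round(4),'ang',np.degrees(np.arctan2(d[1],d[0])).round(1),'err to spot mm',1000*np.hypot(*(mm[:2]-AX-.095*np.array([np.cos(np.radians(158.1)),np.sin(np.radians(158.1))]))))
E
python3 -c "
from h import *
measure();print(state()['tcp_pos'],state()['contact_force'])"
```

```text
top spokes 746 48.79126588298573 0.0076962241152533015
top lid119 361 [0.5308 0.0088 0.118 ] [0.057 0.042 0.012] r 0.0968 ang -172.7 err to spot mm 48.445357730536166
scene spokes 390 47.95915164562487 0.007979766553746133
scene lid119 150 [0.5278 0.0098 0.1163] [0.062 0.062 0.008] r 0.0997 ang -173.5 err to spot mm 48.054919428392104
[0.52722383 0.07953371 0.15916409] [-0.05702337  0.06654981  0.88568803]
```

{"api": "apply_moves", "payload": {"rows": [{"fingers":0,"dx":3,"dy":5,"dz":0,"wx":0,"wy":0,"wz":0},{"fingers":0,"dx":7,"dy":10,"dz":0,"wx":0,"wy":0,"wz":0},{"fingers":0,"dx":10,"dy":15,"dz":0,"wx":0,"wy":0,"wz":0},{"fingers":0,"dx":14,"dy":19,"dz":0,"wx":0,"wy":0,"wz":0},{"fingers":0,"dx":18,"dy":24,"dz":0,"wx":0,"wy":0,"wz":0},{"fingers":0,"dx":23,"dy":28,"dz":0,"wx":0,"wy":0,"wz":0},{"fingers":0,"dx":26,"dy":31,"dz":0,"wx":0,"wy":0,"wz":0},{"fingers":0,"dx":29,"dy":33,"dz":0,"wx":0,"wy":0,"wz":0},{"fingers":0,"dx":29,"dy":33,"dz":0,"wx":0,"wy":0,"wz":0}]}}

```text
time: 6.65
tcp_pos: [0.5573, 0.1131, 0.1594]
orientation: [-3.065, -0.684, -0.002]
contact_force: [0.0, -1.0, -0.1]
opening: -0.0
```

```bash
python3 -c "
from h import *
measure();print(state()['tcp_pos'],state()['contact_force'],state()['time'])"
```

```text
top spokes 956 27.483402906442628 0.009590097315738132
top lid119 423 [0.536  0.0456 0.1179] [0.06  0.052 0.012] r 0.094 ang 164.9 err to spot mm 11.32041667732783
scene spokes 400 26.95084073979346 0.00892719441193185
scene lid119 135 [0.5313 0.0443 0.1168] [0.061 0.055 0.009] r 0.0983 ang 166.4 err to spot mm 14.351729845782723
[0.55709779 0.11288661 0.15946432] [-0.69248561 -0.07341941 -0.55380329] 6.75
```

{"api": "apply_moves", "payload": {"rows": [{"fingers":0,"dx":3,"dy":2,"dz":0,"wx":0,"wy":0,"wz":0},{"fingers":0,"dx":6,"dy":4,"dz":0,"wx":0,"wy":0,"wz":0},{"fingers":0,"dx":8,"dy":6,"dz":0,"wx":0,"wy":0,"wz":0},{"fingers":0,"dx":8,"dy":6,"dz":0,"wx":0,"wy":0,"wz":0},{"fingers":0,"dx":-6,"dy":-6,"dz":0,"wx":0,"wy":0,"wz":0},{"fingers":0,"dx":-15,"dy":-12,"dz":15,"wx":0,"wy":0,"wz":0},{"fingers":0,"dx":-15,"dy":-12,"dz":50,"wx":0,"wy":0,"wz":0},{"fingers":0,"dx":-15,"dy":-12,"dz":85,"wx":0,"wy":0,"wz":0}]}}

```text
time: 7.55
tcp_pos: [0.5411, 0.1005, 0.2447]
orientation: [-3.065, -0.683, 0.002]
contact_force: [1.1, 0.6, 0.5]
opening: -0.007
```

```bash
python3 -c "
from h import *
measure();print(state()['tcp_pos'],state()['contact_force'],state()['time'])"
```

```text
top spokes 836 22.781269880268894 0.008474198688940835
top lid119 254 [0.5388 0.0446 0.1183] [0.061 0.035 0.013] r 0.0911 ang 165.1 err to spot mm 12.044775178723063
scene spokes 473 23.186575705446536 0.011629743000041933
scene lid119 138 [0.5339 0.0521 0.116 ] [0.062 0.062 0.008] r 0.0979 ang 161.6 err to spot mm 6.57502659291148
scene lid119 47 [ 0.5811 -0.0736  0.1186] [0.024 0.032 0.013] r 0.1052 ang -115.7 err to spot mm 137.00054645611823
[0.54539814 0.1009484  0.24940444] [0.61591998 0.12415523 0.25101663] 7.65
```

{"api": "apply_moves", "payload": {"rows": [{"fingers":0,"dx":0,"dy":0,"dz":40,"wx":0,"wy":0,"wz":0},{"fingers":0,"dx":-20,"dy":-20,"dz":50,"wx":0,"wy":0,"wz":0},{"fingers":0,"dx":-40,"dy":-60,"dz":50,"wx":0,"wy":0,"wz":0},{"fingers":0,"dx":-50,"dy":-100,"dz":50,"wx":0,"wy":0,"wz":0},{"fingers":0,"dx":-60,"dy":-140,"dz":50,"wx":0,"wy":0,"wz":0},{"fingers":0,"dx":-70,"dy":-180,"dz":50,"wx":0,"wy":0,"wz":0},{"fingers":0,"dx":-80,"dy":-220,"dz":50,"wx":0,"wy":0,"wz":0},{"fingers":0,"dx":-90,"dy":-260,"dz":50,"wx":0,"wy":0,"wz":0},{"fingers":0,"dx":-100,"dy":-300,"dz":50,"wx":0,"wy":0,"wz":0},{"fingers":0,"dx":-110,"dy":-340,"dz":50,"wx":0,"wy":0,"wz":0}]}}

```text
time: 8.65
tcp_pos: [0.4314, -0.2411, 0.294]
orientation: [-3.066, -0.684, -0.002]
contact_force: [0.9, -0.7, 0.0]
opening: -0.001
```

{"api": "apply_moves", "payload": {"rows": [{"fingers":0,"dx":-20,"dy":-40,"dz":0,"wx":0,"wy":0,"wz":0},{"fingers":0,"dx":-40,"dy":-80,"dz":0,"wx":0,"wy":0,"wz":0},{"fingers":0,"dx":-60,"dy":-120,"dz":0,"wx":0,"wy":0,"wz":0},{"fingers":0,"dx":-60,"dy":-120,"dz":0,"wx":0,"wy":0,"wz":0},{"fingers":0,"dx":-60,"dy":-120,"dz":0,"wx":0,"wy":0,"wz":0}]}}

```text
time: 9.15
tcp_pos: [0.3714, -0.3602, 0.2937]
orientation: [-3.066, -0.68, -0.001]
contact_force: [-0.5, 1.4, 0.5]
opening: -0.001
```

```bash
python3 -c "
from h import *
measure();print(state()['tcp_pos'],state()['contact_force'],state()['time']);c=cap('top','t9.png');P=world(c)
b=stud(P);b=b[b[:,2]>.018];print((b.max(0)+b.min(0))/2)
P0=np.load('top0.npz')['P'];print('max change mug/tin/tape',[float(np.nanmedian(abs(P0-P)[a:b,c:d])) for a,b,c,d in((205,250,160,215),(148,190,165,205),(138,178,420,462))])"
```

```text
top spokes 1256 23.014984652852334 0.012848005080029855
scene spokes 470 23.035179968947546 0.011417776699719098
scene lid119 137 [0.5357 0.0525 0.1163] [0.065 0.058 0.008] r 0.0963 ang 161.0 err to spot mm 5.021879192925646
scene lid119 41 [ 0.5787 -0.0734  0.1195] [0.03  0.032 0.013] r 0.1061 ang -116.9 err to spot mm 136.0605995976183
[ 0.37197222 -0.35866831  0.2938565 ] [ 0.08923858 -0.16701443 -0.03692097] 9.25
[0.46018595 0.08916101 0.02286983]
max change mug/tin/tape [0.0007109843673460126, 0.0008867529164432453, 0.000993689823471533]
```

View pics/t9.png

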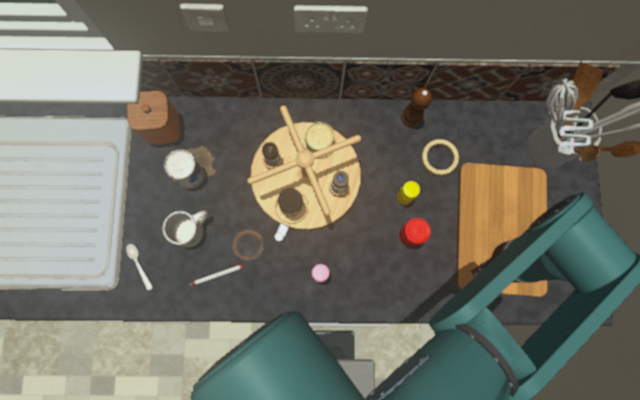

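The honey jar's lid at (291,202) is now in line with the stud at (281,233). The jars are upright, the mug and tins haven't moved, and the arm is clear. I'll take one top-view measurement of the lid without the colour filter.

```bash
python3 -c "
from h import *
c=cap('top');P=world(c)
w=np.zeros(P.shape[:2],bool);w[182:225,270:312]=1
b=P[w&(P[...,2]>.105)&(P[...,2]<.13)];m=(b.max(0)+b.min(0))/2;t=AX+.095*np.array([np.cos(np.radians(158.1)),np.sin(np.radians(158.1))])
print(len(b),m,b.max(0)-b.min(0),t,1000*np.hypot(*(m[:2]-t)))
e=1000*np.hypot(*(m[:2]-t))
if e<9: finish_job();print('handed in')
"
```

```text
517 [0.53886356 0.05793716 0.11487778] [0.05995556 0.06182095 0.01926269] [0.53865556 0.05663384] 1.3198143567726008
the job is handed in; nothing more can be done
handed in
```

I turned the carousel about 94° clockwise by pushing one spoke with the closed fingertips, and the honey jar now stands at the front, in line with the metal tab. I then lifted the fingers clear, moved the arm away and handed the job in at about 9 s. No verdict was reported.

**Jar position:** the unobstructed top view puts the jar about 1 mm from the front spot. The scene camera said about 5 mm; it sees the lid at an angle. Both are inside the 15 mm limit.

**Carousel at rest:** the spoke angle stayed at about 23.0° in pictures roughly 1.6 s apart.

**Surroundings:** in the last picture the jars and tins on the carousel looked upright in their wells, though I measured only the honey jar. Depth readings at the mug, tape and tall tin changed by less than 1 mm.

**Forces:** the largest reading I saw was about 7.5 N, during the push. The tool was touching nothing at the end.

**Refused move:** my first move call was refused because some row keys were missing. It moved nothing.

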